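# Closing up: sweep the lamp switches off and put the guard cover over them

## Task

Closing time: run a bare fingertip along the row of four switches and knock them all off in one pass, without lifting the finger well clear of the bank while only some are off. Then take the blue guard cover, which lies upside down, stand it upright on its end and let go, take it afresh to turn it the rest of the way over, and set it over the switches, fully down on the metal base plate; leave the candle, tin and card box where they are.

Things in the scene. Friction and masses are not known exactly. Their poses are not given: they have to be found in the camera images.
- bank: Switch bank screwed to the table. Origin: middle of its underside, on the table; z up, y along the row of four white rockers, x across it; -x is the long side more or less towards the robot. Aluminium base plate 92 (x) x 214 (y) x 6 mm; on it a black housing 42 (x) x 160 (y) mm, its flat top (deck) 34 mm above the origin, with a 3 mm bevel round the top edge.
- deck (a point): Middle of the housing's flat top, axes as the bank. The rockers, 34 (x) x 36 (y) mm, sit at y = -57, -19, 19, 57 mm and rock about a line along y at x = 0, deck height. Their tops are straight along x and crowned along y (radius 30 mm), so a finger dragged along y rides onto them. Green dot on the +x half.
- rocker0 (a joint): Rocker at y = -57 mm, rad: +0.18 on, 0 level, -0.18 off. On: its -x half is raised, the outer edge (x = -17 mm) standing 7.5 mm above the deck at the crown, 1.5 mm at its two y sides. Level: crown 4.5 mm. Off: that edge 1.5 mm above the deck. Press the -x half past level (about 3 to 5 N) and it snaps over.
- rocker1 (a joint): Rocker at y = -19 mm, same values. Press it between x = -8 and -17 mm; a fingertip that also lies over the +x half (beyond x = -4 mm) holds the rocker level and it springs back. So drag along y with the tip's underside 2 to 3 mm above the deck and its inner edge 6 to 10 mm to the -x side of the row's middle line; a wide tip overhangs the housing.
- rocker2 (a joint): Rocker at y = +19 mm, same values
- rocker3 (a joint): Rocker at y = +57 mm, same values
- cover: Blue guard cover, about 0.16 kg: a rigid box, one side open, outside 54 (x) x 172 (y) x 46 (z) mm, walls and closed face 3 mm. Origin: middle of the outside of its closed face. z points out of the open side: up at the start, when it lies on its closed face on the table; down when fitted over the housing (3 mm play each side, either way round), the origin then 52 mm above the bank's.
- cover_rim (a point): Middle of the cover's open side, 46 mm from its origin. Fitted, the rim rests on the base plate, 6 mm above the table. The cover stands steadily on an end (54 x 46 mm, then 172 mm tall) and can be gripped across its 54 mm width from outside, also with the hand tilted 45 degrees along its length.
- tester: Open tester candle in a glass, 67 mm across, 74 mm tall, origin at the middle of its foot; it stands at the front between bank and cover; leave it alone
- wax_tin: Flat gold tin 61 x 88 x 22 mm, origin at the middle of its underside; leave it alone
- card_box_2: Clear flat card box 65 x 92 x 19 mm, origin at the middle of its underside; leave it alone
- plinth_box: Walnut display plinth, fixed in the middle of the table behind the work, one corner towards the robot: 316 x 296 mm in plan along its own axes, 195 mm tall; origin at the middle of its underside. On it stands a dark sign, 226 mm wide across the table, its top 0.53 m above the table. Keep the arm and the gripper's body clear of both.

How it is judged (in metres and radians):
On the way, in this order (a step that is already met when the one before it is completed fails the run):
1. all four rockers are off (value of joint each of rocker0, rocker1, rocker2, rocker3 below -0.12 rad), for 0.2 s.
2. the cover stands on its end by itself, let go and still ((angle between cover's own y axis and vertical below 0.1 rad or angle between cover's own y axis and vertical above 3.04 rad) and contact force between the fingers and cover below 0.1 N and linear speed of cover below 0.02 m/s), for 0.2 s.
At the end, for the whole second after the job is handed in: All four rockers are off (below -0.12 rad) and the cover, open side down and level within 0.07 rad, lies still over the housing with its rim on the base plate: its closed face 52 mm above the bank's origin within 3 mm, its middle within 8 mm of the bank's, lined up within 0.08 rad (all of step 1 and angle between cover's own z axis and vertical above 3.07 rad and angle between the y axis of cover and the y axis of bank, either way round below 0.08 rad and horizontal distance between cover and bank below 0.008 m and z of cover in the frame of bank between 0.049 and 0.055 m and linear speed of cover below 0.01 m/s); the robot touches nothing.
It fails at once if the finger is lifted well clear of the bank (grasp point over 90 mm above the table) while some rockers are off and some are still on (z of the grasp point in the frame of bank above 0.09 m and value of joint any of rocker0, rocker1, rocker2, rocker3 below -0.12 rad and value of joint any of rocker0, rocker1, rocker2, rocker3 above 0.05 rad).
It fails at once if the cover, not a bare finger, is used on the rockers (cover pressed on the bank while a rocker is on) (contact force between cover and bank above 0.5 N and value of joint any of rocker0, rocker1, rocker2, rocker3 above 0.05 rad).
It fails at once if the tester candle, the tin or the card box is moved more than 20 mm (distance of any of tester, wax_tin, card_box_2 from where it was at the start of the episode above 0.02 m).
It also fails if it takes over 72 s, if anything falls off the work surface, if the arm or the gripper's body presses on something with over 40 N, if the wrist force passes 120 N, or if a joint passes its speed limit or range.

## Robot

A 6-joint arm with a two-finger parallel gripper is mounted at the origin on a cart in front of the work surface, level with it; the furniture and walls round the work are solid. World frame = base frame: x ahead of the robot, y to its left, z up, the work surface at z = 0. Lengths are in m, angles in degrees, forces in N, time in s.
With the tool pointing down it reaches from about 0.375 to 0.9 m from the base axis. Payload 3.1 kg.
Tool frame: the origin (TCP) lies at the very end of the fingers, on their centre line; the grasp point (between the pads) lies bot.hold_point_z behind it (bot.hold_point_z is the distance from the TCP to the grasp point, in m); z points along the fingers, y is the line along which they close (so a half turn about z gives the same grasp; the last joint's range is limited). The gripper opens to 87 mm and grips with 3 to 60 N. Pads are 19 mm wide; open, the fingers measure 117 mm over their backs; the gripper's body (75 mm by 190 mm) begins 51 mm behind the grasp point.
Start: joints at [60.247, 30.224, 82.088, -0, 67.689, -10.227], TCP at [0.209, 0.589, 0.223] pointing down, gripper open.
Joint ranges: [-176.69, 176.69], [-43.24, 126.21], [12.49, 139.97], [-82, 262], [0, 151.66], [-163.58, 163.58]. Speed limits (degrees/s): [159.86, 159.86, 180, 180, 180, 180].

## Interface

Orientations are given as a 3x3 rotation matrix whose columns are the frame's x, y, z axes.
In Python, from rig import bot gives the robot as it stands.
- The arm moves only by the tool apply_moves, never from a script. Its argument "plan" is one flat list of numbers, 4 for each row, row after row: the shift along the world's x, y, z normalised to -1 to 1, where 1 is 0.05 m, then the turn about the world's z normalised to -1 to 1, where 1 is 10 degrees. A call has 1 to 12 rows; each row shifts and turns the commanded pose from where the row before left it; what a row does not reach is not made up. A row lasts 1/8 s, in which the tool goes at most 62.5 mm and 10.7 degrees, less where a joint would pass 70% of its speed; a pose out of reach is approached as far as the arm can. A call with a number of a shift or a turn outside -1 to 1 is refused whole. A call with a gripper value outside its range is refused whole. "grip" is the closure, from -1 (fully open) to 1 (shut), so that 0 is half open, set as the call begins (left out, the last holds). The fingers move at their own pace and stop on an object; the grip force is fixed at half the most. Time passes only in rows, so rows that do not move let the fingers close. It gives the time, the measured TCP pose, the force, the opening and the grip force at its end, in the units of the state.
- bot.read_state(): the state, without advancing time (a new reading comes with each control period).
- bot.capture(name): name is "side" or "top"; returns (picture, depth): 384x512x3 uint8, red, green, blue; 384x512 float32, m along the optical axis (not along the pixel's ray), 0 where there is no reading.
- bot.camera_info(name): a dict with "vertical_fov" (degrees; the focal length in pixels is half the picture's height over the tangent of half this angle, whatever the lens; pixels are square), "cx", "cy" (the principal point, pixels), "rvec" (rotation vector, rad) and "tvec" (3), from world to camera coordinates, as OpenCV has them. Camera axes: x right, y down, z forward; pixel columns grow to the right and rows downward; lengths in m; the calibration is good to about 2 mm. A picture is of the moment at which its call begins. camera_info takes no time and is no camera call.
- bot.hand_in(): hands the job in; it is judged then, once.
Trained networks look in the newest picture that a camera, given by its name, has taken for a name from the list of things; names that differ only in an ending like _2 or _b are one class to them, and where a whole thing is asked for, a point or a joint stands for the part that bears it (a point fixed in the world has none). Each returns a list of dicts, best first, with "p" (0 to 1); they miss things now and then, are a little off and sometimes report something else, mostly with a low value. They report only what shows in the picture. A call takes as long as a camera call.
- bot.outline_of(camera, target): "mask" (384x512 bool, what is visible of it) and "xy" ([column, row] as shares, 0 to 1, of the picture: columns of its width, rows of its height, amid what is visible of it).
- bot.pinpoint(camera, target): "xy" ([column, row] as shares, 0 to 1, of the picture: columns of its width, rows of its height: a listed point, or the origin of a listed thing).
The state is a dict: "time_s": time; "joint_positions": joint angles; "qvel": joint speeds; "tau": joint torques, N m; "position": TCP position; "tcp_rot": TCP orientation; "force": force on the tool from outside, world axes, zero at the start; "moment": the same for the moment, N m; "opening": opening from 0.0 (shut) to 1.0 (fully open); "grasp_force": force on a finger pad.
Only numpy, scipy, OpenCV 4.12 (cv2) and the standard library are available. Lean on these libraries where they do the work, as an engineer would, in place of code of your own. Each camera call takes 0.05 s, during which the arm holds its last target. There are 200 camera calls.

## Working session

There is one attempt and no reset: what is moved stays moved. The work goes in short steps, Python scripts to look and compute and a tool call to move; the robot and the scene stay as the last step left them, time stands still between calls to the robot, and variables do not carry over. Pictures are saved under pics/ and viewed, at most 10 in all, crops included, and the job is handed in when it is done.

Besides the shell and the picture viewer there is one more tool, called after "Request:" in YAML: its name, and indented under it one key for each argument. apply_moves: Moves the arm, as the interface text tells. Its arguments: {"type":"object","properties":{"plan":{"type":"array","items":{"type":"number"}},"grip":{"type":"number"}},"required":["plan"]}

```bash
ls; mkdir -p pics
cat > h.py <<'E'
import numpy as np, cv2
from rig import bot
def cam(n):
    i=bot.camera_info(n); R=cv2.Rodrigues(np.array(i["rvec"],float))[0]; f=192/np.tan(np.radians(i["vertical_fov"])/2)
    return R,np.array(i["tvec"],float).ravel(),f,i["cx"],i["cy"]
def back(n,u,v,d):
    R,t,f,cx,cy=cam(n); u,v,d=map(np.asarray,(u,v,d))
    return (np.stack([(u-cx)/f*d,(v-cy)/f*d,d],-1)-t)@R
def onz(n,u,v,z):
    R,t,f,cx,cy=cam(n); c=-R.T@t; r=R.T@np.array([(u-cx)/f,(v-cy)/f,1]); return c+r*(z-c[2])/r[2]
def cloud(n,name,depth):
    m=bot.outline_of(n,name)
    if not m: return None,0
    v,u=np.nonzero(m[0]["mask"]&(depth>0)); return back(n,u,v,depth[v,u]),m[0]["p"]
E
python3 - <<'E'
from h import *
np.set_printoptions(precision=4,suppress=True)
print(bot.hold_point_z, bot.read_state())
for n in("side","top"):
    im,d=bot.capture(n); cv2.imwrite(f"pics/{n}0.png",im[...,::-1]); R,t,*_=cam(n); print(n,-R.T@t,R[2],bot.camera_info(n))
    for k in("bank","deck","cover","cover_rim","tester","wax_tin","card_box_2"):
        P,p=cloud(n,k,d); q=bot.pinpoint(n,k)
        if P is not None: print(k,round(p,2),np.percentile(P,[2,50,98],axis=0).round(3).tolist(),cv2.minAreaRect(P[:,:2].astype(np.float32)))
        print('  pin',[(np.round(np.array(x["xy"])*[512,384],1).tolist(),round(x["p"],2)) for x in q[:3]])
E
```

```text
pics
0.0187 {'time_s': 0.0, 'joint_positions': array([ 60.2475,  30.2793,  82.1564,   0.0004,  67.6872, -10.2274]), 'qvel': array([ 0.0044,  0.0212, -0.0172, -0.0204, -0.0034, -0.0896]), 'tau': array([  0.001 , -44.0046, -17.6591,   0.0634,   0.0581,  -0.0001]), 'position': array([0.2085, 0.5884, 0.2216]), 'tcp_rot': array([[-0.9425,  0.3342, -0.0011],
       [ 0.3342,  0.9425, -0.0019],
       [ 0.0004, -0.0021, -1.    ]]), 'force': array([ 1.1284, -0.5663,  0.4186]), 'moment': array([-0.0282, -0.036 ,  0.0324]), 'grasp_force': 0.0, 'opening': 0.9953016077690516}
side [0.3879 0.7456 0.4677] [ 0.2094 -0.8558 -0.473 ] {'vertical_fov': 56.96040854084636, 'cx': 256.26839003027726, 'cy': 187.48306912578624, 'rvec': array([ 0.2738, -2.5699,  1.5321]), 'tvec': array([0.5569, 0.0978, 0.778 ])}
bank 0.78 [[0.405, 0.191, 0.002], [0.461, 0.315, 0.007], [0.524, 0.385, 0.04]] ((0.46355926990509033, 0.27252084016799927), (0.22798039019107819, 0.09800004214048386), 73.7266845703125)
  pin [([280.0, 291.5], 0.87)]
deck 0.8 [[0.406, 0.194, 0.004], [0.461, 0.315, 0.008], [0.523, 0.385, 0.04]] ((0.463
[... 2180 characters left out ...]
0.006, 0.049], [0.436, 0.024, 0.076]] ((0.4084850251674652, -0.0048589929938316345), (0.07510291039943695, 0.06721284240484238), 25.54973030090332)
  pin [([245.9, 237.8], 0.64)]
wax_tin 0.88 [[0.618, -0.358, -0.002], [0.646, -0.315, 0.021], [0.685, -0.272, 0.026]] ((0.6521385312080383, -0.31566914916038513), (0.07180356234312057, 0.08953365683555603), 3.9073567390441895)
  pin [([342.5, 154.5], 0.74), ([333.9, 226.0], 0.62), ([148.2, 220.1], 0.2)]
card_box_2 0.86 [[0.616, 0.263, -0.002], [0.658, 0.305, 0.018], [0.705, 0.347, 0.022]] ((0.6635231971740723, 0.3096557557582855), (0.07430239021778107, 0.0916067361831665), 42.858604431152344)
  pin [([144.5, 158.2], 0.83), ([149.7, 219.4], 0.64)]
```

```bash
python3 -c "
import cv2,numpy as np
a=cv2.imread('pics/side0.png');b=cv2.imread('pics/top0.png')
cv2.imwrite('pics/both0.png',cv2.resize(np.hstack([a,b]),None,fx=.78,fy=.78))"
```

```text
(no output)
```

View pics/both0.png

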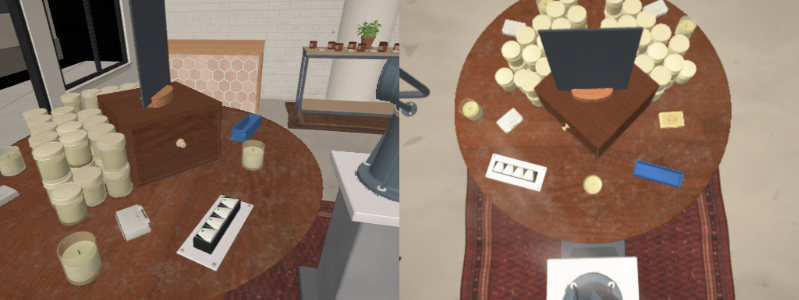

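Run:
```python
from h import *
np.set_printoptions(precision=4,suppress=True)
def rect(q):
    r=cv2.minAreaRect(np.array(q,np.float32)); b=cv2.boxPoints(r); e=max([b[1]-b[0],b[2]-b[1]],key=np.linalg.norm); a=np.degrees(np.arctan2(e[1],e[0]))%180
    return np.round(r[0],4),np.round(r[1],4),round(a,2)
for n in("side","top"):
    im,d=bot.capture(n)
    for k,z in(("bank",.006),("cover",.046)):
        m=bot.outline_of(n,k)[0]["mask"].astype(np.uint8)
        c=max(cv2.findContours(m,cv2.RETR_EXTERNAL,cv2.CHAIN_APPROX_NONE)[0],key=len)[:,0]
        print(n,k,"outline",rect([onz(n,u,v,z)[:2] for u,v in c]))
        v,u=np.nonzero(m&(d>0)); P=back(n,u,v,d[v,u])
        lo,hi=(.03,.05) if k=="bank" else (.04,.05)
        Q=P[(P[:,2]>lo)&(P[:,2]<hi)]; print("   high",len(Q),rect(Q[:,:2]),np.percentile(Q[:,2],[5,50,95]))
        if k=="bank":
            g=im[v,u].min(1); Q=P[(g>150)&(P[:,2]>.032)]; print("   white",rect(Q[:,:2]), Q.mean(0))
    if n=="top":
        # plinth top & table extents
        vv,uu=np.nonzero(d>0); P=back(n,uu,vv,d[vv,uu]); Q=P[(abs(P[:,2]-.195)<.006)]
        print("plinth corner",Q[Q[:,0].argsort()[:5]]); T=P[abs(P[:,2])<.004]; print("table x at y=-.25",T[abs(T[:,1]+.25)<.01][:,0].min(),"y at x=.42",T[abs(T[:,0]-.42)<.01][:,1].min(),T[abs(T[:,0]-.42)<.01][:,1].max(), "x at 0",T[abs(T[:,1])<.01][:,0].min())
    c=(im if n=="side" else im)[190:350,190:330] if n=="side" else im[190:260,90:230]
    cv2.imwrite(f"pics/crop_{n}.png",cv2.resize(c,None,fx=3,fy=3,interpolation=cv2.INTER_CUBIC)[...,::-1])
a,b=cv2.imread("pics/crop_side.png"),cv2.imread("pics/crop_top.png"); b=np.vstack([b,np.zeros((a.shape[0]-b.shape[0],b.shape[1],3),np.uint8)])
cv2.imwrite("pics/crop.png",cv2.resize(np.hstack([a,b]),None,fx=.95,fy=.95))
```

```text
side bank outline (array([0.4622, 0.2795]), array([0.2218, 0.093 ]), np.float32(74.07))
   high 1584 (array([0.4625, 0.281 ]), array([0.1584, 0.0424]), np.float32(73.16)) [0.0319 0.0358 0.0407]
   white (array([0.4642, 0.2795]), array([0.1505, 0.0364]), np.float32(73.93)) [0.4633 0.2898 0.0378]
side cover outline (array([ 0.438, -0.202]), array([0.2517, 0.0841]), np.float32(72.78))
   high 182 (array([ 0.4404, -0.2454]), array([0.1748, 0.0552]), np.float32(72.4)) [0.0402 0.0443 0.0467]
top bank outline (array([0.4631, 0.2777]), array([0.2147, 0.0964]), np.float32(74.89))
   high 809 (array([0.4616, 0.2788]), array([0.161 , 0.0418]), np.float32(73.94)) [0.0315 0.0361 0.0417]
   white (array([0.4621, 0.28  ]), array([0.1551, 0.0415]), np.float32(74.06)) [0.4598 0.2795 0.0371]
top cover outline (array([ 0.4374, -0.2436]), array([0.1787, 0.0629]), np.float32(73.35))
   high 195 (array([ 0.4406, -0.2464]), array([0.1716, 0.0544]), np.float32(72.84)) [0.0406 0.0449 0.048 ]
plinth corner [[ 0.5064 -0.0288  0.1915]
 [ 0.508  -0.0263  0.1961]
 [ 0.5088 -0.0288  0.1922]
 [ 0.5089 -0.0313  0.1914]
 [ 0.5104 -0.0288  0.1966]]
table x at y=-.25 0.2514414930562312 y at x=.42 -0.4590805527936734 0.4293872589109338 x at 0 0.10276172139339176
```

View pics/crop.png

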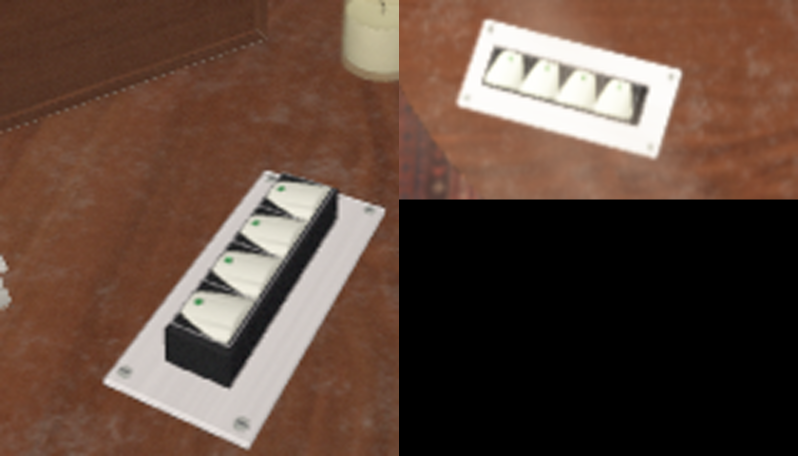

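Request:
apply_moves:
  plan: [0.664,-0.507,-0.3,0.34,0.664,-0.507,-0.3,0,0.664,-0.507,-0.3,0,0.664,-0.507,-0.3,0,0.664,-0.507,-0.3,0,0.664,-0.507,-0.3,0,0.664,-0.507,-0.3,0,0.664,-0.507,-0.3,0,0,0,-0.6,0,0,0,0,0,0,0,0,0]
  grip: 1

```text
time_s: 3.18
position: [0.4744, 0.3868, 0.0732]
tcp_rot: [[-0.961, 0.277, 0.001], [0.277, 0.961, 0.0], [-0.0, 0.001, -1.0]]
force: [-0.3, 1.0, -0.0]
opening: 0.005
grasp_force: 0.0
```

Request:
apply_moves:
  plan: [0,0,-0.4,0,0,0,-0.33,0,0,0,0,0,0,0,0,0]

```text
time_s: 3.68
position: [0.4747, 0.3867, 0.0366]
tcp_rot: [[-0.961, 0.277, 0.001], [0.277, 0.961, 0.0], [-0.001, 0.001, -1.0]]
force: [-0.2, -0.1, 0.7]
opening: 0.007
grasp_force: 0.0
```

Run:
```python
from h import *
im,d=bot.capture("side"); cv2.imwrite("pics/s1.png",cv2.resize(im[180:384,150:400],None,fx=3,fy=2.9)[...,::-1])
R,t,f,cx,cy=cam("side")
for nm,p in(("tcp",bot.read_state()["position"]),("line",[.4623-.0077,.2797+.0022,.034])):
    q=R@np.array(p)+t; print(nm,p,(f*q[0]/q[2]+cx-150)*3,(f*q[1]/q[2]+cy-180)*2.9)
```

```text
tcp [0.47485881 0.38666515 0.03672936] 331.83734348571323 419.1729807338692
line [0.4546, 0.2819, 0.034] 404.75002998047955 288.7835244930762
```

View pics/s1.png

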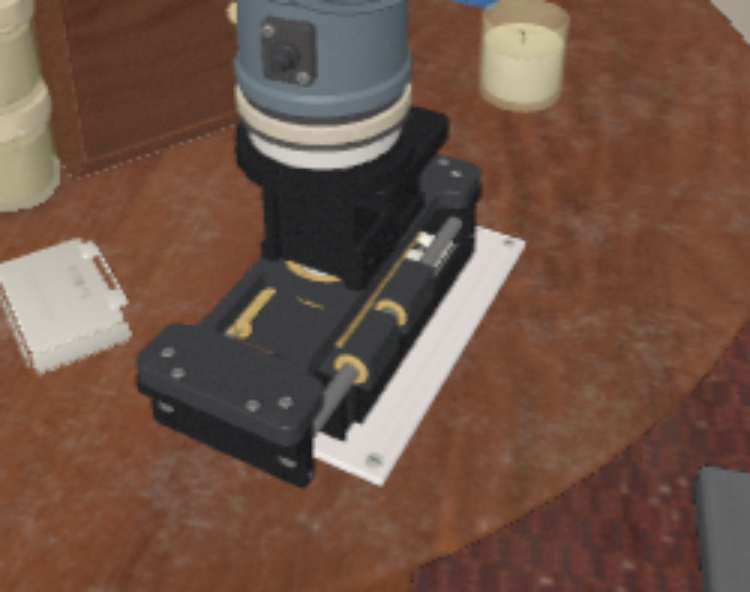

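Request:
apply_moves:
  plan: [-0.0666,-0.2306,0,0,-0.0666,-0.2306,0,0,-0.0666,-0.2306,0,0,-0.0666,-0.2306,0,0,-0.0666,-0.2306,0,0,-0.0666,-0.2306,0,0,-0.0666,-0.2306,0,0,-0.0666,-0.2306,0,0,-0.0666,-0.2306,0,0,-0.0666,-0.2306,0,0,-0.0666,-0.2306,0,0,-0.0666,-0.2306,0,0]

```text
time_s: 5.22
position: [0.4345, 0.2475, 0.0363]
tcp_rot: [[-0.961, 0.278, 0.001], [0.278, 0.961, 0.001], [-0.001, 0.001, -1.0]]
force: [0.5, 6.3, 4.2]
opening: 0.005
grasp_force: 3.1
```

Request:
apply_moves:
  plan: [-0.0666,-0.2306,0,0,-0.0666,-0.2306,0,0,-0.0666,-0.2306,0,0,-0.0666,-0.2306,0,0,-0.0666,-0.2306,0,0,0,0,0,0]

```text
time_s: 5.98
position: [0.4168, 0.1891, 0.0357]
tcp_rot: [[-0.96, 0.279, -0.002], [0.279, 0.96, -0.001], [0.002, -0.001, -1.0]]
force: [-0.5, 0.3, 0.3]
opening: 0.008
grasp_force: 0.0
```

Run:
```python
from h import *
im,d=bot.capture("side"); cv2.imwrite("pics/s2.png",cv2.resize(im[200:384,180:380],None,fx=3,fy=3)[...,::-1])
```

```text
(no output)
```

View pics/s2.png

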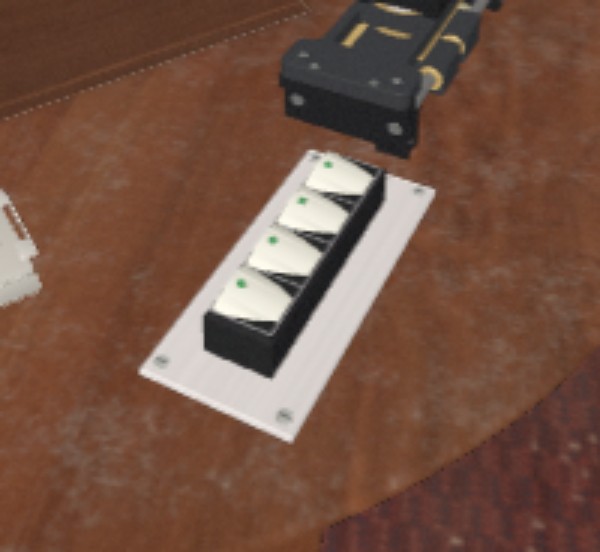

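Request:
apply_moves:
  plan: [0,0,0.8,0,0,0,0.8,0,0,0,0.7,0,0,-0.744,0,-0.911,0,-0.744,0,-0.911,0,-0.744,0,-0.911,0,-0.744,0,-0.911,0,-0.744,0,-0.911,0,-0.744,0,-0.911,0.21,-0.744,0,-0.911,0.21,-0.744,0,-0.911,0.21,-0.744,0,-0.911]
  grip: -1

```text
time_s: 7.52
position: [0.4497, -0.1457, 0.151]
tcp_rot: [[0.146, 0.989, 0.0], [0.989, -0.146, 0.0], [0.0, 0.0, -1.0]]
force: [0.0, 0.4, 0.2]
opening: 1.0
grasp_force: 0.0
```

Request:
apply_moves:
  plan: [0.21,-0.744,-0.3,-0.911,0,0,-0.5,0,0,0,-0.5,0,0,0,0,0,0,0,0,0]

```text
time_s: 8.15
position: [0.4603, -0.1818, 0.0865]
tcp_rot: [[0.296, 0.955, 0.001], [0.955, -0.296, -0.0], [-0.0, 0.001, -1.0]]
force: [0.8, -0.8, -0.5]
opening: 0.999
grasp_force: 0.0
```

Run:
```python
from h import *
np.set_printoptions(precision=4,suppress=True)
s=bot.read_state(); print(s["joint_positions"])
im,d=bot.capture("top")
P,p=cloud("top","cover",d); Q=P[(P[:,2]>.04)&(P[:,2]<.05)]; print(len(Q),cv2.minAreaRect(Q[:,:2].astype(np.float32)))
```

```text
[-34.5083  33.0897 107.42    -0.0025  39.452  -17.314 ]
0 ((0.0, 0.0), (0.0, 0.0), 0.0)
```

Request:
apply_moves:
  plan: [0,0,-0.8,0,0,0,-0.75,0,0,0,0,0,0,0,0,0]

```text
time_s: 8.75
position: [0.4606, -0.1822, 0.0098]
tcp_rot: [[0.296, 0.955, 0.002], [0.955, -0.296, -0.001], [-0.001, 0.002, -1.0]]
force: [0.5, -0.6, 0.2]
opening: 0.996
grasp_force: 0.0
```

Request:
apply_moves:
  plan: [0,0,0,0,0,0,0,0,0,0,0,0,0,0,0,0,0,0,0,0,0,0,0,0]
  grip: -0.22

```text
time_s: 9.5
position: [0.4605, -0.1821, 0.0087]
tcp_rot: [[0.296, 0.955, 0.001], [0.955, -0.296, -0.001], [-0.0, 0.001, -1.0]]
force: [1.5, -0.2, 1.4]
opening: 0.621
grasp_force: 29.7
```

Request:
apply_moves:
  plan: [0,0,0,0,0,0,0,0]
  grip: -0.24

```text
time_s: 9.75
position: [0.4605, -0.1821, 0.0087]
tcp_rot: [[0.296, 0.955, 0.001], [0.955, -0.296, -0.001], [-0.0, 0.001, -1.0]]
force: [1.5, 0.1, 2.3]
opening: 0.622
grasp_force: 5.6
```

Request:
apply_moves:
  plan: [0,0,0,0,0,0,0,0]
  grip: -0.244

```text
time_s: 10.0
position: [0.4603, -0.1821, 0.0087]
tcp_rot: [[0.296, 0.955, 0.001], [0.955, -0.296, -0.001], [-0.0, 0.001, -1.0]]
force: [2.9, -0.5, 2.7]
opening: 0.62
grasp_force: 2.0
```

Run:
```python
import numpy as np
u=np.array([.2957,.9553]); r=np.hypot(.153,.0274); a0=np.arctan2(.0274,.153)
th=np.radians(np.arange(0,91,7.5)); s=r*np.cos(a0+th); z=r*np.sin(a0+th)
for i in range(12): print(np.round(np.r_[u*(s[i+1]-s[i]),z[i+1]-z[i]]/.05,3).tolist()+[0], round(np.degrees(th[i+1]),1), round(z[i+1]-.0187,3))
```

```text
[-0.029, -0.093, 0.395, 0] 7.5 0.028
[-0.044, -0.142, 0.379, 0] 15.0 0.047
[-0.058, -0.188, 0.356, 0] 22.5 0.065
[-0.071, -0.231, 0.327, 0] 30.0 0.082
[-0.083, -0.269, 0.293, 0] 37.5 0.096
[-0.094, -0.304, 0.254, 0] 45.0 0.109
[-0.103, -0.333, 0.21, 0] 52.5 0.119
[-0.11, -0.356, 0.163, 0] 60.0 0.128
[-0.116, -0.373, 0.113, 0] 67.5 0.133
[-0.119, -0.384, 0.061, 0] 75.0 0.136
[-0.12, -0.388, 0.008, 0] 82.5 0.137
[-0.119, -0.386, -0.045, 0] 90.0 0.134
```

Request:
apply_moves:
  plan: [0,0,0,0]
  grip: -0.243

```text
time_s: 10.12
position: [0.4604, -0.1821, 0.0087]
tcp_rot: [[0.296, 0.955, 0.001], [0.955, -0.296, -0.001], [-0.0, 0.001, -1.0]]
force: [2.3, -0.8, 2.1]
opening: 0.622
grasp_force: 2.6
```

Request:
apply_moves:
  plan: [-0.029,-0.093,0.395,0,-0.044,-0.142,0.379,0,-0.058,-0.188,0.356,0,-0.071,-0.231,0.327,0,0,0,0,0]

```text
time_s: 10.75
position: [0.449, -0.2146, 0.0817]
tcp_rot: [[0.297, 0.955, -0.001], [0.955, -0.297, 0.0], [0.0, -0.001, -1.0]]
force: [0.2, -0.4, 0.3]
opening: 0.624
grasp_force: 0.0
```

Run:
```python
from h import *
im,d=bot.capture("side"); im2,d2=bot.capture("top")
a=cv2.resize(im[60:220,230:400],(510,480)); b=cv2.resize(im2[170:270,280:380],(280,280))
c=np.zeros((480,790,3),np.uint8); c[:,:510]=a; c[:280,510:]=b; cv2.imwrite("pics/s3.png",c[...,::-1])
```

```text
(no output)
```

View pics/s3.png

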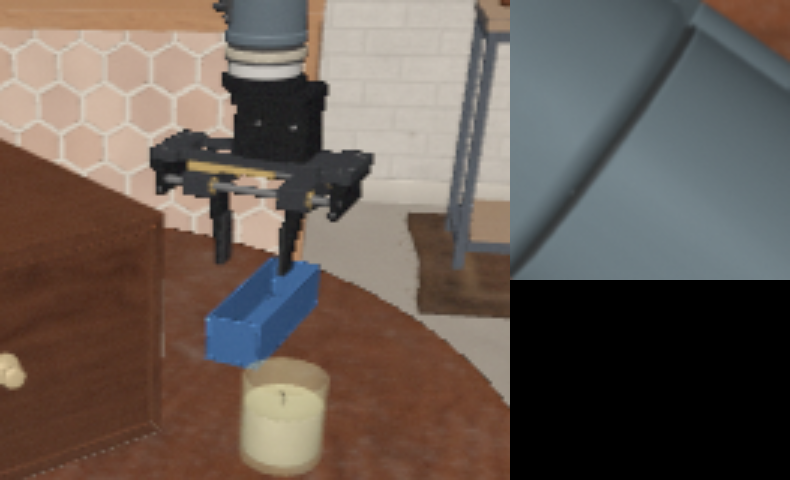

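Request:
apply_moves:
  plan: [0,0,0,0,0.101,0.327,0,0,0.101,0.327,0,0,0,0,-0.5,0,0,0,-0.5,0,0,0,-0.457,0,0,0,0,0]
  grip: -1

```text
time_s: 11.72
position: [0.459, -0.1798, 0.0072]
tcp_rot: [[0.295, 0.956, -0.003], [0.956, -0.295, 0.002], [0.001, -0.004, -1.0]]
force: [0.6, 0.6, 0.3]
opening: 0.997
grasp_force: 0.0
```

Request:
apply_moves:
  plan: [0,0,0,0,0,0,0,0,0,0,0,0,0,0,0,0,0,0,0,0]
  grip: -0.238

```text
time_s: 12.35
position: [0.4594, -0.1815, 0.0087]
tcp_rot: [[0.296, 0.955, -0.001], [0.955, -0.296, 0.001], [0.0, -0.001, -1.0]]
force: [-1.4, 0.6, 0.9]
opening: 0.631
grasp_force: 0.5
```

Request:
apply_moves:
  plan: [-0.013,-0.044,0.2,0,-0.016,-0.049,0.195,0,0,0,0,0]

```text
time_s: 12.72
position: [0.4591, -0.1872, 0.0293]
tcp_rot: [[0.296, 0.955, 0.002], [0.955, -0.296, -0.002], [-0.001, 0.003, -1.0]]
force: [0.6, 1.1, -2.0]
opening: 0.619
grasp_force: 5.2
```

```bash
cat >> h.py <<'E'
def tilt(n="side"):
    im,d=bot.capture(n); P,p=cloud(n,"cover",d); u=np.array([.2957,.9553])
    s=P[:,:2]@u; k=(s>-.55)&(s<.05)&(P[:,2]<.25)&(abs(P[:,:2]@[.9553,-.2957]-.494)<.06); P=P[k]; s=s[k]
    print("n",len(s),"s",np.percentile(s,[1,99]).round(3),"z",np.percentile(P[:,2],[1,99]).round(3))
    for a in np.arange(s.min(),s.max(),.02):
        j=(s>=a)&(s<a+.02)
        if j.sum()>5: print("  s %.3f z %.3f..%.3f"%(a+.01,*np.percentile(P[j,2],[3,97])))
    return im,d
E
python3 -c "
from h import *
s=bot.read_state();print(s['force'],s['grasp_force'],np.array([.4591,-.1872])@[.2957,.9553]);tilt()"
```

```text
[ 0.64985547  1.09407878 -1.96202014] 5.201885809656233 -0.04307629000000001
n 634 s [-0.19  -0.019] z [0.002 0.064]
  s -0.184 z 0.003..0.028
  s -0.164 z 0.003..0.040
  s -0.144 z 0.005..0.049
  s -0.124 z 0.007..0.051
  s -0.104 z 0.009..0.053
  s -0.084 z 0.011..0.053
  s -0.064 z -0.001..0.055
  s -0.044 z 0.000..0.085
  s -0.024 z 0.014..0.057
```

Request:
apply_moves:
  plan: [-0.022,-0.071,0.19,0,-0.022,-0.071,0.189,0,-0.029,-0.094,0.178,0,-0.029,-0.094,0.178,0,-0.035,-0.115,0.164,0,-0.035,-0.115,0.163,0,0,0,0,0]

```text
time_s: 13.7
position: [0.4502, -0.2154, 0.0822]
tcp_rot: [[0.297, 0.955, 0.002], [0.955, -0.297, -0.002], [-0.001, 0.002, -1.0]]
force: [-0.1, 0.1, -1.2]
opening: 0.617
grasp_force: 4.4
```

```bash
python3 -c "
from h import *
s=bot.read_state();print(s['force'],s['grasp_force'],s['position'][:2]@[.2957,.9553]);tilt()"
```

```text
[-0.07441397  0.08108749 -1.24732183] 4.381798332760809 -0.07267717328649283
n 481 s [-0.199 -0.041] z [0.017 0.112]
  s -0.197 z 0.014..0.049
  s -0.177 z 0.014..0.060
  s -0.157 z 0.022..0.070
  s -0.137 z 0.032..0.076
  s -0.117 z 0.039..0.082
  s -0.097 z 0.045..0.072
  s -0.077 z 0.055..0.080
  s -0.057 z 0.074..0.112
  s -0.037 z 0.073..0.087
```

Request:
apply_moves:
  plan: [-0.028,-0.09,0.06,0,-0.028,-0.09,0.06,0,-0.028,-0.09,0.06,0,-0.031,-0.101,0.06,0,-0.031,-0.101,0.07,0,-0.031,-0.101,0.08,0,0,0,0,0]
  grip: -0.24

```text
time_s: 14.68
position: [0.4411, -0.2439, 0.1013]
tcp_rot: [[0.297, 0.955, 0.001], [0.955, -0.297, -0.001], [-0.001, 0.001, -1.0]]
force: [-0.1, -0.5, -0.8]
opening: 0.623
grasp_force: 1.3
```

```bash
python3 -c "
from h import *
s=bot.read_state();print(s['force'],s['grasp_force'],s['position'][:2]@[.2957,.9553]);tilt()"
```

```text
[-0.05215636 -0.46664678 -0.8158244 ] 1.3294899272477778 -0.10256158635077679
n 688 s [-0.224 -0.068] z [0.    0.134]
  s -0.227 z 0.000..0.044
  s -0.207 z -0.001..0.055
  s -0.187 z 0.011..0.070
  s -0.167 z 0.023..0.078
  s -0.147 z 0.037..0.091
  s -0.127 z 0.051..0.090
  s -0.107 z 0.065..0.100
  s -0.087 z 0.081..0.133
  s -0.067 z 0.091..0.112
```

Run:
```python
import numpy as np
u=np.array([.2957,.9553]); r=.1554; a0=np.radians(10.15)
th=np.radians(np.arange(40,91,5)); s=r*np.cos(a0+th); z=r*np.sin(a0+th)
for i in range(len(th)-1): print(np.round(np.r_[u*(s[i+1]-s[i]),z[i+1]-z[i]]/.05,3).tolist()+[0], round(np.degrees(th[i+1]),1), round(z[i+1]-.0187,3),round(s[i+1]-.201,3))
```

```text
[-0.064, -0.206, 0.164, 0] 45.0 0.109 -0.112
[-0.068, -0.219, 0.145, 0] 50.0 0.116 -0.124
[-0.071, -0.23, 0.125, 0] 55.0 0.122 -0.136
[-0.074, -0.24, 0.103, 0] 60.0 0.127 -0.148
[-0.077, -0.247, 0.081, 0] 65.0 0.132 -0.161
[-0.078, -0.253, 0.058, 0] 70.0 0.134 -0.174
[-0.08, -0.257, 0.035, 0] 75.0 0.136 -0.188
[-0.08, -0.259, 0.011, 0] 80.0 0.137 -0.201
[-0.08, -0.259, -0.013, 0] 85.0 0.136 -0.215
[-0.079, -0.257, -0.036, 0] 90.0 0.134 -0.228
```

Go to about 65° and look.

Request:
apply_moves:
  plan: [-0.032,-0.103,0.082,0,-0.032,-0.103,0.082,0,-0.034,-0.11,0.073,0,-0.034,-0.11,0.072,0,-0.036,-0.115,0.063,0,-0.036,-0.115,0.062,0,-0.037,-0.12,0.052,0,-0.037,-0.12,0.051,0,-0.038,-0.124,0.04,0,-0.038,-0.124,0.04,0,0,0,0,0]
  grip: -0.2395

```text
time_s: 16.15
position: [0.4232, -0.3011, 0.1319]
tcp_rot: [[0.297, 0.955, 0.0], [0.955, -0.297, -0.001], [-0.001, 0.0, -1.0]]
force: [0.4, 1.3, 1.0]
opening: 0.62
grasp_force: 2.2
```

```bash
python3 -c "
from h import *
s=bot.read_state();print(s['force'],s['grasp_force'],s['position'][:2]@[.2957,.9553]);im,d=tilt();cv2.imwrite('pics/s4.png',cv2.resize(im[40:220,230:400],None,fx=3,fy=3)[...,::-1])"
```

```text
[0.38334979 1.34432043 0.96294376] 2.157560926760589 -0.16247129593335008
n 935 s [-0.233 -0.12 ] z [0.007 0.167]
  s -0.243 z 0.019..0.044
  s -0.223 z 0.014..0.065
  s -0.203 z 0.007..0.093
  s -0.183 z 0.033..0.112
  s -0.163 z 0.065..0.168
  s -0.143 z 0.096..0.165
  s -0.123 z 0.124..0.153
```

View pics/s4.png

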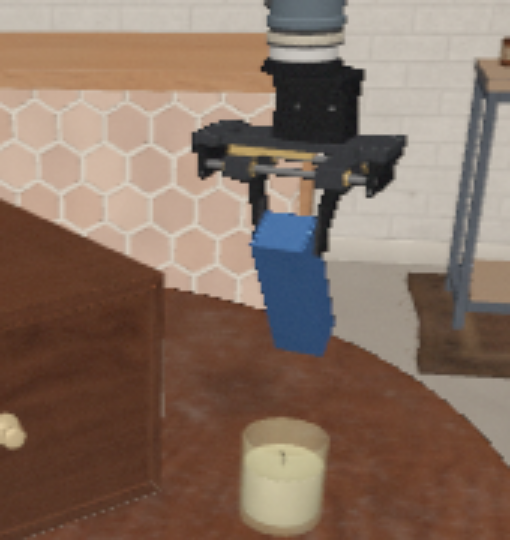

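Request:
apply_moves:
  plan: [-0.039,-0.127,0.03,0,-0.039,-0.126,0.028,0,-0.04,-0.128,0.018,0,-0.04,-0.129,0.017,0,-0.04,-0.13,0.006,0,-0.04,-0.129,0.005,0,-0.04,-0.13,-0.006,0,-0.04,-0.129,-0.007,0,-0.04,-0.129,-0.018,0,-0.04,-0.128,-0.018,0,0,0,0,0]

```text
time_s: 17.62
position: [0.4031, -0.3652, 0.1343]
tcp_rot: [[0.297, 0.955, -0.0], [0.955, -0.297, -0.0], [-0.0, -0.0, -1.0]]
force: [0.1, -0.5, 1.3]
opening: 0.619
grasp_force: 2.2
```

```bash
python3 -c "
from h import *
s=bot.read_state();print(s['force'],s['grasp_force'],s['position'][:2]@[.2957,.9553]);im,d=tilt();cv2.imwrite('pics/s5.png',cv2.resize(im[40:220,230:400],None,fx=3,fy=3)[...,::-1])"
```

```text
[ 0.10340906 -0.48781328  1.2982321 ] 2.21967405967316 -0.22965781367901628
n 1103 s [-0.246 -0.189] z [0.003 0.176]
  s -0.246 z 0.009..0.120
  s -0.226 z 0.009..0.176
  s -0.206 z 0.006..0.172
  s -0.186 z 0.123..0.171
```

```bash
cat >> h.py <<'E'
def face(lo=.02,hi=.15,n="side"):
    im,d=bot.capture(n); P,p=cloud(n,"cover",d); P=P[(P[:,2]>lo)&(P[:,2]<hi)]
    for _ in range(5):
        A=np.c_[P[:,[0,2]],np.ones(len(P))]; c=np.linalg.lstsq(A,P[:,1],rcond=None)[0]; e=P[:,1]-A@c; P=P[abs(e)<max(.004,1.5*e.std())]
    nrm=np.array([-c[0],1,-c[1]]); nrm/=np.linalg.norm(nrm)
    print("face n",nrm.round(4),"elev deg",np.degrees(np.arcsin(nrm[2])).round(2),"yaw",np.degrees(np.arctan2(nrm[1],nrm[0])).round(2),"mean",P.mean(0).round(4),len(P),"x",np.percentile(P[:,0],[1,99]).round(4),"z",np.percentile(P[:,2],[1,99]).round(3))
    return im,d
E
python3 -c "
from h import *
face()"
```

```text
face n [ 0.2832  0.9495 -0.1353] elev deg -7.77 yaw 73.39 mean [ 0.4097 -0.3382  0.0873] 581 x [0.3828 0.4353] z [0.022 0.148]
```

Request:
apply_moves:
  plan: [-0.03,-0.097,-0.01,0,-0.03,-0.097,-0.01,0,-0.03,-0.097,-0.01,0,-0.03,-0.097,-0.01,0,0,0,0,0]

```text
time_s: 18.45
position: [0.3971, -0.3845, 0.1323]
tcp_rot: [[0.297, 0.955, -0.0], [0.955, -0.297, -0.0], [-0.0, -0.0, -1.0]]
force: [-0.2, -0.1, -1.4]
opening: 0.621
grasp_force: 2.3
```

```bash
python3 -c "
from h import *
s=bot.read_state();print(s['force'],s['grasp_force']);
face()"
```

```text
[-0.15518384 -0.11132254 -1.43521928] 2.2800587892561452
face n [ 0.2845  0.9584 -0.0213] elev deg -1.22 yaw 73.47 mean [ 0.4054 -0.3512  0.0863] 596 x [0.3794 0.4308] z [0.022 0.149]
```

Request:
apply_moves:
  plan: [0,0,-0.04,0,0,0,-0.02,0,0,0,0,0]

```text
time_s: 18.92
position: [0.3974, -0.3842, 0.1299]
tcp_rot: [[0.296, 0.955, 0.0], [0.955, -0.296, -0.001], [-0.001, 0.0, -1.0]]
force: [-0.5, -0.4, 4.6]
opening: 0.622
grasp_force: 3.2
```

Request:
apply_moves:
  plan: [0,0,0,0,0,0,0,0,0,0,0,0]
  grip: -0.3

```text
time_s: 19.3
position: [0.3974, -0.3836, 0.1292]
tcp_rot: [[0.296, 0.955, -0.0], [0.955, -0.296, 0.001], [0.001, -0.0, -1.0]]
force: [-0.2, 0.9, 1.3]
opening: 0.652
grasp_force: 0.0
```

Request:
apply_moves:
  plan: [0,0,0,0,0,0,0,0,0,0,0,0,0,0,0,0,0,0,0,0]
  grip: -0.7

```text
time_s: 19.92
position: [0.3974, -0.3839, 0.1295]
tcp_rot: [[0.296, 0.955, 0.0], [0.955, -0.296, -0.0], [-0.0, 0.0, -1.0]]
force: [-0.8, 0.2, -0.7]
opening: 0.848
grasp_force: 0.0
```

```bash
python3 -c "
from h import *
s=bot.read_state();print(s['force'],s['grasp_force'],s['position']);
face()"
```

```text
[-0.82563613  0.21150882 -0.73336468] 0.0 [ 0.39735481 -0.3839221   0.12952108]
face n [ 0.2813  0.9596 -0.0012] elev deg -0.07 yaw 73.66 mean [ 0.4049 -0.353   0.087 ] 593 x [0.3788 0.4303] z [0.021 0.149]
```

Request:
apply_moves:
  plan: [0.071,0.229,0,0,0,0,0,0]

```text
time_s: 20.27
position: [0.4009, -0.371, 0.1294]
tcp_rot: [[0.295, 0.955, -0.001], [0.955, -0.295, 0.001], [0.001, -0.001, -1.0]]
force: [-0.4, 0.3, -0.3]
opening: 0.851
grasp_force: 0.0
```

Request:
apply_moves:
  plan: [0,0,0,0,0,0,0,0,0,0,0,0,0,0,0,0,0,0,0,0]
  grip: -0.1

```text
time_s: 20.9
position: [0.4009, -0.3726, 0.1295]
tcp_rot: [[0.296, 0.955, 0.0], [0.955, -0.296, -0.0], [-0.0, 0.0, -1.0]]
force: [-0.9, 0.5, 0.1]
opening: 0.618
grasp_force: 30.0
```

Request:
apply_moves:
  plan: [0,0,0.2,0,0,0,0.2,0,0.118,0.382,0,0,0.118,0.382,0,0,0.118,0.382,0,0,0.118,0.382,0,0,0.118,0.382,0,0,0.118,0.382,0,0,0.118,0.382,0,0,0.118,0.382,0,0,0.118,0.382,0,0,0,0,0,0]

```text
time_s: 22.4
position: [0.4541, -0.1988, 0.1494]
tcp_rot: [[0.294, 0.956, -0.001], [0.956, -0.294, 0.0], [0.0, -0.001, -1.0]]
force: [-0.3, 0.8, -2.5]
opening: 0.617
grasp_force: 30.0
```

```bash
python3 -c "
from h import *
s=bot.read_state();print(s['force'],s['grasp_force'],s['position']);
face(.04,.16)"
```

```text
[-0.32991585  0.79497186 -2.51577722] 29.99786196509376 [ 0.45406988 -0.19882395  0.14944661]
face n [ 2.866e-01  9.581e-01 -4.000e-04] elev deg -0.02 yaw 73.35 mean [ 0.4575 -0.1791  0.1015] 738 x [0.432  0.4837] z [0.041 0.159]
```

Request:
apply_moves:
  plan: [0,0,-0.2,0,0,0,-0.2,0,0,0,0,0]

```text
time_s: 22.88
position: [0.4537, -0.201, 0.1287]
tcp_rot: [[0.297, 0.955, -0.001], [0.955, -0.297, 0.001], [0.0, -0.001, -1.0]]
force: [0.1, -0.2, -1.9]
opening: 0.621
grasp_force: 30.0
```

Request:
apply_moves:
  plan: [0,0,0,0,0,0,0,0]
  grip: -0.236

```text
time_s: 23.12
position: [0.4538, -0.2006, 0.1292]
tcp_rot: [[0.296, 0.955, -0.0], [0.955, -0.296, 0.0], [0.0, -0.001, -1.0]]
force: [-0.0, -0.2, -2.1]
opening: 0.619
grasp_force: 7.5
```

Run:
```python
import numpy as np
u=np.array([.2957,.9553]); r=np.hypot(.026,.148); a0=np.arctan2(.148,.026)
th=np.radians(np.arange(0,91,5)); s=r*np.cos(a0+th); z=r*np.sin(a0+th)
for i in range(len(th)-1): print(np.round(np.r_[u*(s[i+1]-s[i]),z[i+1]-z[i]]/.05,3).tolist()+[0], round(np.degrees(th[i+1]),1), round(z[i+1]-.0187,3))
```

```text
[-0.077, -0.248, 0.034, 0] 5.0 0.131
[-0.077, -0.25, 0.011, 0] 10.0 0.132
[-0.077, -0.25, -0.012, 0] 15.0 0.131
[-0.077, -0.248, -0.034, 0] 20.0 0.129
[-0.076, -0.244, -0.057, 0] 25.0 0.126
[-0.074, -0.239, -0.079, 0] 30.0 0.122
[-0.072, -0.231, -0.1, 0] 35.0 0.117
[-0.069, -0.222, -0.121, 0] 40.0 0.111
[-0.065, -0.211, -0.141, 0] 45.0 0.104
[-0.061, -0.199, -0.16, 0] 50.0 0.096
[-0.057, -0.185, -0.177, 0] 55.0 0.087
[-0.052, -0.169, -0.193, 0] 60.0 0.078
[-0.047, -0.152, -0.208, 0] 65.0 0.067
[-0.042, -0.134, -0.221, 0] 70.0 0.056
[-0.036, -0.116, -0.233, 0] 75.0 0.045
[-0.03, -0.096, -0.242, 0] 80.0 0.033
[-0.023, -0.075, -0.25, 0] 85.0 0.02
[-0.017, -0.054, -0.256, 0] 90.0 0.007
```

Request:
apply_moves:
  plan: [-0.077,-0.248,0.02,0,-0.077,-0.25,0.0,0,-0.077,-0.25,-0.012,0,-0.077,-0.248,-0.034,0,-0.076,-0.244,-0.057,0,-0.074,-0.239,-0.079,0,-0.072,-0.231,-0.1,0,-0.069,-0.222,-0.121,0,0,0,0,0]
  grip: -0.238

```text
time_s: 24.25
position: [0.4237, -0.2989, 0.1107]
tcp_rot: [[0.297, 0.955, 0.0], [0.955, -0.297, -0.001], [-0.001, 0.001, -1.0]]
force: [-2.0, -0.1, 3.9]
opening: 0.618
grasp_force: 4.5
```

```bash
python3 -c "
from h import *
s=bot.read_state();print(s['force'],s['grasp_force'],s['position'],s['position'][:2]@[.2957,.9553]);
tilt()"
```

```text
[-2.04249091 -0.0702844   3.94920852] 4.547209913544066 [ 0.42367349 -0.29892949  0.11068144] -0.1602870942533953
n 1256 s [-0.163 -0.092] z [0.001 0.175]
  s -0.167 z 0.001..0.164
  s -0.147 z 0.057..0.175
  s -0.127 z 0.018..0.143
  s -0.107 z 0.024..0.091
  s -0.087 z 0.016..0.037
```

```bash
python3 -c "
from h import *
im,d=face(.03,.17)
cv2.imwrite('pics/s6.png',cv2.resize(im[40:220,230:400],None,fx=3,fy=3)[...,::-1])"
```

```text
face n [0.2716 0.9029 0.3333] elev deg 19.47 yaw 73.26 mean [ 0.4335 -0.2608  0.101 ] 849 x [0.4033 0.4631] z [0.031 0.169]
```

View pics/s6.png

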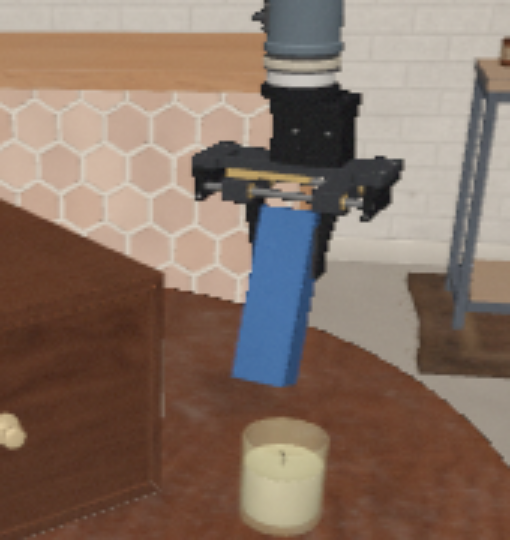

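Run:
```python
import numpy as np
u=np.array([.2957,.9553]); r=.132
th=np.radians(np.arange(101.5,163,5)); s=r*np.cos(th); z=r*np.sin(th)
for i in range(len(th)-1): print(np.round(np.r_[u*(s[i+1]-s[i]),z[i+1]-z[i]]/.05,3).tolist()+[0], round(np.degrees(th[i+1]),1), round(z[i+1]-.0187,3))
```

```text
[-0.066, -0.213, -0.056, 0] 106.5 0.108
[-0.064, -0.208, -0.075, 0] 111.5 0.104
[-0.062, -0.201, -0.094, 0] 116.5 0.099
[-0.06, -0.192, -0.112, 0] 121.5 0.094
[-0.056, -0.182, -0.129, 0] 126.5 0.087
[-0.053, -0.171, -0.145, 0] 131.5 0.08
[-0.049, -0.158, -0.16, 0] 136.5 0.072
[-0.045, -0.144, -0.174, 0] 141.5 0.063
[-0.04, -0.129, -0.186, 0] 146.5 0.054
[-0.035, -0.113, -0.197, 0] 151.5 0.044
[-0.03, -0.096, -0.207, 0] 156.5 0.034
[-0.024, -0.079, -0.215, 0] 161.5 0.023
```

Request:
apply_moves:
  plan: [-0.066,-0.213,-0.066,0,-0.064,-0.208,-0.085,0,-0.062,-0.201,-0.104,0,-0.06,-0.192,-0.112,0,-0.056,-0.182,-0.129,0,0,0,0,0]

```text
time_s: 25.2
position: [0.408, -0.3473, 0.0845]
tcp_rot: [[0.297, 0.955, -0.001], [0.955, -0.297, 0.001], [0.001, -0.001, -1.0]]
force: [-0.2, -0.1, -1.8]
opening: 0.622
grasp_force: 4.7
```

```bash
python3 -c "
from h import *
s=bot.read_state();print(s['force'],s['grasp_force'],s['position'],s['position'][:2]@[.2957,.9553]);
face(.03,.17)"
```

```text
[-0.15616783 -0.11956776 -1.79601596] 4.673144612388569 [ 0.40802867 -0.34732572  0.08448532] -0.21114618692602194
face n [0.1913 0.6879 0.7002] elev deg 44.44 yaw 74.46 mean [ 0.4218 -0.2934  0.089 ] 716 x [0.3863 0.4597] z [0.033 0.149]
```

Request:
apply_moves:
  plan: [-0.053,-0.171,-0.155,0,-0.049,-0.158,-0.17,0,-0.045,-0.144,-0.174,0,-0.04,-0.129,-0.186,0,-0.035,-0.113,-0.197,0,-0.03,-0.096,-0.207,0,0,0,0,0]

```text
time_s: 26.18
position: [0.3957, -0.3874, 0.0299]
tcp_rot: [[0.297, 0.955, -0.001], [0.955, -0.297, 0.001], [0.001, -0.001, -1.0]]
force: [-0.3, 0.4, -2.2]
opening: 0.622
grasp_force: 4.5
```

```bash
python3 -c "
from h import *
s=bot.read_state();print(s['force'],s['grasp_force'],s['position'],s['position'][:2]@[.2957,.9553]);
tilt()"
```

```text
[-0.25714501  0.39674904 -2.19361814] 4.4502947927685454 [ 0.39572402 -0.38740097  0.02992063] -0.25306855646027804
n 915 s [-0.278 -0.119] z [0.    0.088]
  s -0.275 z 0.000..0.089
  s -0.255 z 0.033..0.085
  s -0.235 z 0.031..0.079
  s -0.215 z 0.025..0.082
  s -0.195 z 0.023..0.069
  s -0.175 z 0.001..0.063
  s -0.155 z 0.011..0.058
  s -0.135 z 0.001..0.052
  s -0.115 z 0.019..0.046
```

Request:
apply_moves:
  plan: [-0.024,-0.075,-0.13,0,-0.018,-0.055,-0.13,0,0,0,-0.1,0,0,0,0,0]

```text
time_s: 26.78
position: [0.3938, -0.394, 0.0126]
tcp_rot: [[0.296, 0.955, -0.0], [0.955, -0.296, 0.0], [0.0, -0.0, -1.0]]
force: [-0.7, 1.0, -1.7]
opening: 0.624
grasp_force: 4.6
```

Request:
apply_moves:
  plan: [0,0,0,0,0,0,0,0]
  grip: -0.3

```text
time_s: 27.02
position: [0.3941, -0.3941, 0.0134]
tcp_rot: [[0.296, 0.955, 0.0], [0.955, -0.296, -0.0], [-0.0, 0.0, -1.0]]
force: [-0.0, -0.2, -0.7]
opening: 0.647
grasp_force: 0.0
```

Request:
apply_moves:
  plan: [0,0,0,0,0,0,0,0,0,0,0,0,0,0,0.8,0,0,0,0.8,0,0,0,0.4,0,0.15,0.48,0,0,0.15,0.48,0,0,0.15,0.48,0,0,0,0,0,0]
  grip: -1

```text
time_s: 28.28
position: [0.4158, -0.318, 0.1118]
tcp_rot: [[0.293, 0.956, -0.003], [0.956, -0.293, 0.004], [0.003, -0.004, -1.0]]
force: [-0.7, -0.8, -0.3]
opening: 0.999
grasp_force: 0.0
```

```bash
python3 -c "
from h import *
s=bot.read_state();print(s['position'])
for n in ('side','top'):
    im,d=bot.capture(n); P,p=cloud(n,'cover',d); Q=P[(P[:,2]>.041)&(P[:,2]<.052)]; print(n,p,len(P),len(Q),cv2.minAreaRect(Q[:,:2].astype(np.float32)) if len(Q) else 0,np.percentile(P[:,2],[2,50,98]))
    if n=='side': cv2.imwrite('pics/s7.png',cv2.resize(im[60:220,230:400],None,fx=3,fy=3)[...,::-1])
"
```

```text
[ 0.4157768  -0.31799588  0.11183958]
side 0.71 745 377 ((0.40459495782852173, -0.35044065117836), (0.17660976946353912, 0.055687643587589264), 73.171875) [0.00317191 0.04145505 0.04731692]Traceback (most recent call last):
  File "<string>", line 5, in <module>
    im,d=bot.capture(n); P,p=cloud(n,'cover',d); Q=P[(P[:,2]>.041)&(P[:,2]<.052)]; print(n,p,len(P),len(Q),cv2.minAreaRect(Q[:,:2].astype(np.float32)) if len(Q) else 0,np.percentile(P[:,2],[2,50,98]))
                                                      ~^^^^^
TypeError: 'NoneType' object is not subscriptable
```

View pics/s7.png

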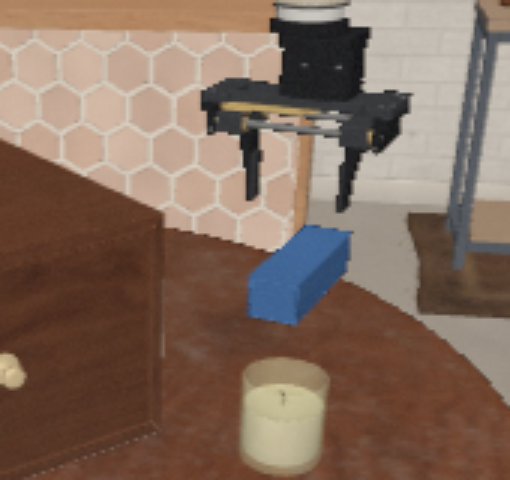

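Request:
apply_moves:
  plan: [-0.12,-0.283,0,0,-0.12,-0.283,0,0,0,0,-0.7,0,0,0,-0.7,0,0,0,-0.66,0,0,0,0,0,0,0,0,0]

```text
time_s: 29.35
position: [0.4045, -0.3516, 0.0108]
tcp_rot: [[0.297, 0.955, 0.001], [0.955, -0.297, -0.001], [-0.001, 0.001, -1.0]]
force: [-0.7, -0.6, 0.2]
opening: 1.003
grasp_force: 0.0
```

Request:
apply_moves:
  plan: [0,0,0,0,0,0,0,0,0,0,0,0,0,0,0,0,0,0,0,0,0,0,0,0]
  grip: 0

```text
time_s: 30.1
position: [0.405, -0.3507, 0.0105]
tcp_rot: [[0.296, 0.955, 0.001], [0.955, -0.296, -0.001], [-0.001, 0.001, -1.0]]
force: [1.2, 0.2, 4.7]
opening: 0.618
grasp_force: 30.0
```

Request:
apply_moves:
  plan: [0,0,0.3,0,0,0,0.6,0,0,0,0.8,0,0,0,0.8,0,0,0,0,0,0,0,0,0]

```text
time_s: 30.85
position: [0.4036, -0.3494, 0.1347]
tcp_rot: [[0.296, 0.955, -0.001], [0.955, -0.296, 0.002], [0.001, -0.002, -1.0]]
force: [-1.3, -0.5, -2.8]
opening: 0.622
grasp_force: 30.0
```

```bash
python3 -c "
from h import *
s=bot.read_state();print(s['position'],s['joint_positions'])
n='side'
im,d=bot.capture(n); P,p=cloud(n,'cover',d); z=np.percentile(P[:,2],[2,50,98]); print(z)
Q=P[(P[:,2]>.11)&(P[:,2]<.16)]; print(p,len(Q),cv2.minAreaRect(Q[:,:2].astype(np.float32)))
u=np.array([.289,.957]); t=Q[:,:2]@u
for a in np.arange(t.min(),t.max(),.02):
  j=(t>=a)&(t<a+.02); print(round(a,3),np.percentile(Q[j,2],[10,50,90]).round(3))
"
```

```text
[ 0.40363995 -0.34937429  0.13465179] [-5.28744579e+01  3.04993009e+01  9.98926234e+01 -1.01795291e-02
  4.97271461e+01 -3.56460371e+01]
[0.1266129  0.16060717 0.17125264]
0.9 323 ((0.40050458908081055, -0.3451230823993683), (0.1727592945098877, 0.05424387380480766), 71.00143432617188)
-0.3 [0.131 0.145 0.156]
-0.28 [0.134 0.143 0.154]Traceback (most recent call last):
  File "<string>", line 9, in <module>
    j=(t>=a)&(t<a+.02); print(round(a,3),np.percentile(Q[j,2],[10,50,90]).round(3))
                                         ~~~~~~~~~~~~~^^^^^^^^^^^^^^^^^^^
    return _quantile_unchecked(
        a, q, axis, out, overwrite_input, method, keepdims, weights)
    return _ureduce(a,
                    func=_quantile_ureduce_func,
    ...<5 lines>...
                    overwrite_input=overwrite_input,
                    method=method)
    r = func(a, **kwargs)
    result = _quantile(arr,
                       quantiles=q,
    ...<2 lines>...
                       out=out,
                       weights=wgt)
    slices_having_nans = np.isnan(arr[-1, ...])
                                  ~~~^^^^^^^^^
IndexError: index -1 is out of bounds for axis 0 with size 0
```

Request:
apply_moves:
  plan: [0,0,0.6,0,0,0.9,0,0,0,0.9,0,0,0,0.9,0,0,0,0.9,0,0,0,0.9,0,0,0,0.9,0,0,0,0.9,0,0,0,0.9,0,0,0,0.9,0,0,0,0.9,0,0,0,0.9,0,0]

```text
time_s: 32.45
position: [0.4034, 0.146, 0.164]
tcp_rot: [[0.296, 0.955, -0.003], [0.955, -0.296, -0.0], [-0.001, -0.003, -1.0]]
force: [0.5, -0.2, -1.5]
opening: 0.617
grasp_force: 30.0
```

Request:
apply_moves:
  plan: [0.3,0.8,0,0.07,0.4,0.8,0,0,0.4,0.7,0,0,0.07,0.36,0,0,0,0,-0.6,0,0,0,-0.5,0,0,0,0,0,0,0,0,0]

```text
time_s: 33.45
position: [0.4628, 0.2774, 0.1102]
tcp_rot: [[0.285, 0.959, -0.001], [0.959, -0.285, -0.0], [-0.0, -0.0, -1.0]]
force: [0.5, -0.3, -1.6]
opening: 0.615
grasp_force: 30.0
```

```bash
cat >> h.py <<'E'
def held():
    st=bot.read_state(); print(st['position'],st['force'])
    yb=np.array([.2773,.9608]); xb=np.array([.9608,-.2773]); c=np.array([.4623,.2797])
    for n in("side","top"):
        im,d=bot.capture(n); m=(im[...,2].astype(int)>im[...,0]+40)&(d>0); v,u=np.nonzero(m); P=back(n,u,v,d[v,u])
        a=(P[:,:2]-c)@xb; b=(P[:,:2]-c)@yb; k=(abs(a)<.06)&(abs(b)<.13); a,b,z=a[k],b[k],P[k,2]
        if len(a)<20: print(n,"few",len(a)); continue
        r=cv2.minAreaRect(np.c_[a,b].astype(np.float32)); print(n,len(a),"x",np.percentile(a,[.5,99.5]).round(4),"y",np.percentile(b,[.5,99.5]).round(4),"z",np.percentile(z,[1,50,99]).round(4),np.round(r[0],4),np.round(r[1],4),round(r[2],2))
        if n=="side":
            o=im
    return o
E
python3 -c "
from h import *
im=held(); cv2.imwrite('pics/s8.png',cv2.resize(im[130:384,150:400],None,fx=2.3,fy=2.3)[...,::-1])"
```

```text
[0.46281553 0.27735074 0.11024328] [ 0.46983018 -0.32228344 -1.57484225]
side 4794 x [-0.0425  0.0444] y [-0.087   0.1061] z [0.0045 0.1167 0.1472] [-0.0072  0.0016] [0.2113 0.1046] 89.6
top 1296 x [-0.0475  0.044 ] y [-0.1066  0.0169] z [0.0008 0.0104 0.1506] [-0.0017 -0.043 ] [0.0926 0.1284] 0.1
```

View pics/s8.png

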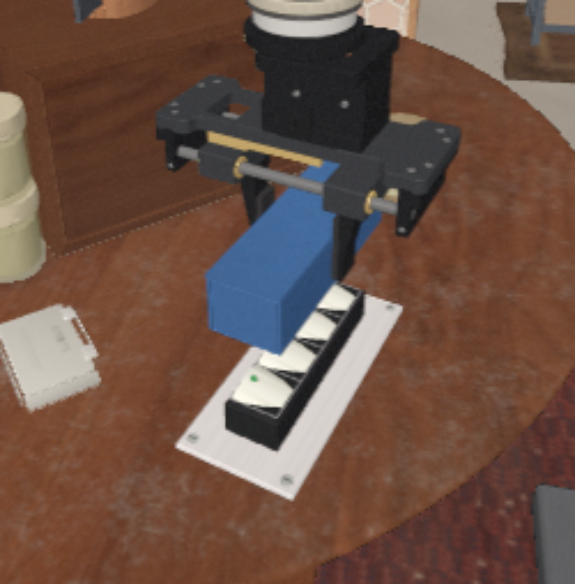

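```bash
cat > m.py <<'E'
from h import *
import sys
z0=float(sys.argv[1])  # height of the cover's closed (top) face
st=bot.read_state(); yb=np.array([.2773,.9608]); xb=np.array([.9608,-.2773]); c=np.array([.4623,.2797])
p=st['position'][:2]-c; print("tcp in bank",p@xb,p@yb,st['position'][2])
for n in("side","top"):
    im,d=bot.capture(n); i=im.astype(int); m=(i[...,2]>1.5*i[...,0])&(i[...,2]>60)&(d>0)
    v,u=np.nonzero(m); P=back(n,u,v,d[v,u]); a=(P[:,:2]-c)@xb; b=(P[:,:2]-c)@yb; z=P[:,2]
    k=(abs(a)<.06)&(abs(b)<.13)&(z>z0-.05)&(z<z0+.006); a,b,z=a[k],b[k],z[k]
    if len(a)<20: print(n,"few"); continue
    t=abs(z-z0)<.006; print(n,"top",t.sum(),"x",np.percentile(a[t],[1,99]).round(4),"y",np.percentile(b[t],[1,99]).round(4),"z",np.median(z[t]).round(4))
    if n=="side":
        e=(z<z0-.01)&(b>.07); print(" end y",np.median(b[e]).round(4),e.sum(),"x",np.percentile(a[e],[1,99]).round(4),"slope x->y deg",np.degrees(np.arctan(np.polyfit(a[e],b[e],1)[0])).round(1))
    if t.sum()>50: print(" tilt z/y deg",np.degrees(np.arctan(np.polyfit(b[t],z[t],1)[0])).round(2), np.round(cv2.minAreaRect(np.c_[a[t],b[t]].astype(np.float32))[2],2))
E
python3 m.py .1455
```

```text
tcp in bank 0.001749291256539826 -0.0015906961535986739 0.11103346526398644
side top 1770 x [-0.0256  0.0281] y [-0.072  0.085] z 0.1468
 end y 0.084 627 x [-0.0254  0.0274] slope x->y deg 3.3
 tilt z/y deg -0.53 84.97
top top 581 x [-0.0264  0.023 ] y [-0.0879 -0.0044] z 0.1468
 tilt z/y deg 0.36 89.26
```

Request:
apply_moves:
  plan: [-0.019,0.043,-0.4,0.045,0,0,-0.4,0,0,0,-0.25,0,0,0,0,0,0,0,0,0]

```text
time_s: 34.28
position: [0.4626, 0.28, 0.0582]
tcp_rot: [[0.277, 0.961, 0.001], [0.961, -0.277, 0.0], [0.001, 0.001, -1.0]]
force: [0.2, 0.1, -1.9]
opening: 0.617
grasp_force: 30.0
```

```bash
python3 m.py .093
```

```text
tcp in bank 0.00015846108105255167 0.00038293263223750665 0.058189988172739564
side top 1708 x [-0.0273  0.0262] y [-0.0529  0.0868] z 0.094
 end y 0.0859 567 x [-0.0274  0.0257] slope x->y deg 4.3
 tilt z/y deg -0.44 86.89
top top 510 x [-0.0276  0.022 ] y [-0.0856 -0.004 ] z 0.094
 tilt z/y deg 0.29 89.19
```

Request:
apply_moves:
  plan: [0,0,-0.15,0,0,0,-0.15,0,0,0,-0.15,0,0,0,-0.15,0,0,0,-0.15,0,0,0,0,0]

```text
time_s: 35.12
position: [0.4615, 0.2796, 0.0193]
tcp_rot: [[0.277, 0.961, -0.002], [0.961, -0.277, -0.001], [-0.001, -0.001, -1.0]]
force: [-0.7, 0.0, -1.2]
opening: 0.618
grasp_force: 30.0
```

It has slid over the housing freely; the last few millimetres remain.

Request:
apply_moves:
  plan: [0,0,-0.04,0,0,0,-0.03,0,0,0,0,0]

```text
time_s: 35.5
position: [0.4621, 0.2799, 0.0167]
tcp_rot: [[0.277, 0.961, 0.0], [0.961, -0.277, 0.0], [0.0, 0.0, -1.0]]
force: [-0.2, -0.3, -2.7]
opening: 0.618
grasp_force: 30.0
```

Request:
apply_moves:
  plan: [0,0,0,0,0,0,0,0]
  grip: -0.3

```text
time_s: 35.75
position: [0.4623, 0.2799, 0.0169]
tcp_rot: [[0.277, 0.961, 0.001], [0.961, -0.277, 0.0], [0.0, 0.001, -1.0]]
force: [0.2, -0.1, -0.2]
opening: 0.648
grasp_force: 0.0
```

Request:
apply_moves:
  plan: [0,0,0,0,0,0,0,0,0,0,0,0,0,0,0,0,0,0,0.5,0,0,0,0.8,0,0,0,0.8,0,0,0,0.8,0,0,0,0.4,0,0,0,0,0,0,0,0,0]
  grip: -0.9

```text
time_s: 37.12
position: [0.4612, 0.2795, 0.1807]
tcp_rot: [[0.277, 0.961, -0.002], [0.961, -0.277, -0.001], [-0.001, -0.002, -1.0]]
force: [-0.3, -0.8, -0.4]
opening: 0.951
grasp_force: 0.0
```

```bash
python3 m.py .052; python3 -c "
from h import *
im,d=bot.capture('top')
for k in('tester','wax_tin','card_box_2'):
    P,p=cloud('top',k,d)
    if P is not None: print(k,p,np.median(P,0).round(3))
im,d=bot.capture('side'); cv2.imwrite('pics/s9.png',cv2.resize(im[100:384,130:410],None,fx=2,fy=2)[...,::-1])"
```

```text
tcp in bank -0.0009909182435410707 -0.00047211906331868353 0.18066971906808532
side top 2347 x [-0.0281  0.0255] y [-0.0829  0.0863] z 0.0523
 end y 0.0857 502 x [-0.0277  0.0252] slope x->y deg 4.4
 tilt z/y deg -0.19 89.73
top top 854 x [-0.028  0.021] y [-0.0854  0.0573] z 0.0522
 tilt z/y deg 0.11 89.97
tester 0.77 [ 0.405 -0.008  0.049]
wax_tin 0.64 [0.442 0.234 0.006]
card_box_2 0.63 [0.659 0.304 0.018]
```

View pics/s9.png

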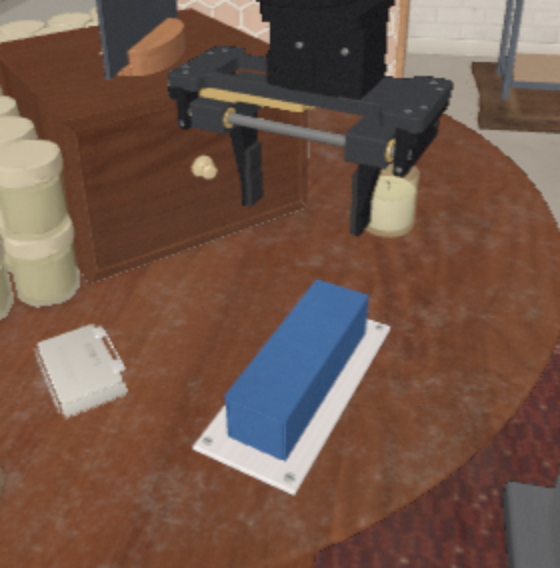

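The cover sits level over the housing: its top is 52 mm up, its middle is about 1 mm from the bank's, and the gripper is clear. Handing in.

```bash
python3 -c "
from rig import bot
print(bot.hand_in())"
```

```text
the job is handed in; nothing more can be done
None
```

I handed the job in at about 37 s; the judge returned no verdict. All four switches went off in one pass, the cover stood on its end by itself and was taken afresh, and it now sits fully down over them on the base plate, with the candle and card box unmoved; the arm never went near the tin.

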